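Take the tape measure out of the railed shelf and stand it in the pen tray

ROBOT

A 6-joint arm with a two-finger parallel gripper is mounted at the origin on a cart in front of the work surface, level with it; the furniture and walls round the work are solid. World frame = base frame: x ahead of the robot, y to its left, z up, the work surface at z = 0. Lengths are in mm, angles in rad, forces in N, time in s.
With the tool pointing down it reaches from about 300 to 850 mm from the base axis. Payload 5.4 kg.
Tool frame: the origin (TCP) lies between the finger pads; the fingertips stand 14 mm ahead of it and the grasp point (between the pads) lies 5 mm behind it; z points along the fingers, y is the line along which they close (so a half turn about z gives the same grasp; the last joint's range is limited). The gripper opens to 85 mm and grips with 20 to 120 N. Pads are 22 mm wide; open, the fingers measure 114 mm over their backs; the gripper's body (76 mm by 85 mm) begins 54 mm behind the grasp point. The pads swing forward as they close: fully open they stand 13 mm farther back than shut.
Start: joints at [-1.411, 0.158, 1.597, -0, 1.386, -0.21], TCP at [207.797, -536.122, 245.299] pointing down, gripper open.
Joint ranges: [-2.91, 2.91], [-0.94, 2.29], [0.18, 2.7], [-1.29, 4.43], [0.17, 2.64], [-3, 3]. Speed limits (rad/s): [2.57, 2.57, 3.14, 3.14, 3.14, 3.14].

INTERFACE

Orientations are given as a rotation vector (axis times angle).
In Python, from station import robot gives the robot as it stands.
- The arm moves only by the tool drive_tool, never from a script. Its argument "rows" is a list that holds one entry, the list of rows, each a list of 4 numbers: the shift along the world's x, y, z as a fraction of full scale, then the turn about the world's z as a fraction of full scale. In form: [[[tx, ty, tz, roll], ...]]. A call has 1 to 10 rows; each row is the pose to reach, as a shift and turn from the pose commanded when the call began; what a row does not reach only later rows make up. Full scale, the value 1, is 100 mm for a shift and 90 degrees for a turn. A row lasts 1/8 s, in which the tool goes at most 62.5 mm and 10.7 degrees, less where a joint would pass 70% of its speed; a pose out of reach is approached as far as the arm can. A call with a number of a shift or a turn outside -1 to 1 is refused whole. A call with a gripper value outside its range is refused whole. "jaw" is the finger opening in mm, from 0 to 85.4, set as the call begins (left out, the last holds). The fingers move at their own pace and stop on an object; "force" is the grip in N (left out, the last holds). Time passes only in rows, so rows that repeat a pose let the fingers close. It gives the time, the measured TCP pose, the force, the opening and the grip force at its end, in the units of the state.
- robot.get_state(): the state, without advancing time (a new reading comes with each control period).
- robot.capture(name): name is "scene" or "top" or "wrist"; returns a dict with "img" (420x560x3 uint8, red, green, blue), "z_map" (420x560 float32, mm along the optical axis (not along the pixel's ray), 0 where there is no reading), "fx", "fy", "cx", "cy" (pixels), "k1" (the pictures are not rectified: a ray, as slopes to the right and down, at radius r is drawn at 1 + k1 r^2 times it, then the intrinsics apply), "R" (3x3) and "t" (3): a world point X has camera coordinates R X + t. Camera axes: x right, y down, z forward; pixel columns grow to the right and rows downward; lengths in mm; the calibration is good to about 2 mm. A picture is of the moment at which its call begins.
- robot.close_job(): hands the job in; it is judged then, once.
The state is a dict: "time_s": time; "joint_positions": joint angles; "joint_velocities": joint speeds; "joint_efforts": joint torques, N m; "tool_pos": TCP position; "tcp_rot": TCP orientation; "force": force on the tool from outside, world axes, zero at the start; "ft_torque": the same for the moment, N m; "finger_gap": opening from 0.0 (shut) to 1.0 (fully open); "gripper_force": force on a finger pad.
Only numpy, scipy, OpenCV 4.12 (cv2) and the standard library are available. Lean on these libraries where they do the work, as an engineer would, in place of code of your own. Each camera call takes 0.05 s, during which the arm holds its last target. There are 200 camera calls.

TASK

Take the tape measure off the little desk shelf: lift it up over the front rail without pressing it hard against the rail or the board above it (the height at which they are clamped differs each time), then draw it forward and out. Then set it down gently in the wooden pen tray, standing upright on its base, and leave the other things on the shelf where they are.

Things in the scene. Friction and masses are not known exactly. Their poses are not given: they have to be found in the camera images.
- rack: Small desk shelf, fixed. Origin under the centre of its base, on the desk; +x points from its open front to its back, y along its width, z up. Wooden floor board x=-72 to +65, 320 mm wide, top 80 mm above the desk. Steel posts at x=+52, y=+-148, 219 mm high. A guard (front rail, side arms, cover board in one piece) is clamped on the posts at a height that differs each time.
- under_rail (a point): Point on the floor board straight below the middle of the front rail (shelf x=-63 mm); axes as the shelf's. Rail: flat bar 6 mm thick, 14 high, 300 wide, side arms of the same height run from its ends back to the posts. Its top edge is 14 to 40 mm above the floor board: NOT reported, look or feel. It does not give way. Press things against the guard with less than 25 N.
- under_edge (a point): Point on the floor board straight below the front edge of the cover board (shelf x=-10 mm); axes as the shelf's. Cover board: x=-10 to +65, 270 mm wide, 10 thick, its underside always 76 mm above the rail's top edge, so a thing 60 mm high has 16 mm of play between clearing the rail and touching the board. In front of this edge nothing is above: a gripper can come in tilted, from front and above.
- tape_mid (a point): Centre of the tape measure standing in one of three places on the shelf, 95 mm apart: case with flat sides, 32 mm thick (x), 67 long (y), 60 high (z up), 0.13 to 0.27 kg. Length across the shelf's depth, its y pointing to the shelf's back; its front end stands about 33 mm in front of the cover board's edge. A thin tab sticks out 12 mm at the foot of the front end. Grip it across its thickness.
- tray: Low open wooden pen tray, loose, 0.5 kg, 88 mm (its x) x 210 mm (its y), walls 5 mm thick and 20 high, floor 4 mm thick. Origin under its centre, on the desk. It lies left of the shelf, its y axis pointing to -x of the world within 0.35 rad. The tape measure fits in standing, lengthways along the tray, anywhere within 60 mm of the tray's middle.
- tape: The same tape measure; origin under it, 5.5 mm nearer its front end than its centre; axes as above.
- brick: Power supply block, white, 74 x 74 x 27 mm, loose, on the shelf beside the tape measure. Origin under its centre. To be left where it is.
- sticky: Pad of sticky notes, 75 x 75 x 16 mm, loose, on the shelf beside the tape measure. Origin under its centre. To be left where it is.
Mind the look-alikes: they are no part of the job. What is meant by the tape is not blue, and is the smaller of those in its own colour.

How it is judged:
By the outcome, as a careful person would: the job done as asked, in the order asked, and still so for the second after the job is handed in, with the robot touching nothing.
It also fails if it takes over 56 s, if anything falls off the work surface, if the arm or the gripper's body presses on something with over 40 N, if the wrist force passes 120 N, or if a joint passes its speed limit or range.

## Working session

There is one attempt and no reset: what is moved stays moved. The work goes in short steps, Python scripts to look and compute and a tool call to move; the robot and the scene stay as the last step left them, time stands still between calls to the robot, and variables do not carry over. Pictures are saved under pics/ and viewed, at most 10 in all, crops included, and the job is handed in when it is done.

Besides the shell and the picture viewer there is one more tool, called after "Request:" as name([rows], argument=value, ...), one row to a line, values as JSON. drive_tool: Moves the arm, as the interface text tells. Its arguments: {"type":"object","properties":{"rows":{"type":"array","items":{"type":"array","items":{"type":"array","items":{"type":"number","minimum":-1,"maximum":1}}}},"jaw":{"type":"number"},"force":{"type":"number"}},"required":["rows"]}

```bash
mkdir -p pics; ls
cat > h.py <<'E'
import numpy as np,cv2
from station import robot
def cap(n):
    return robot.capture(n)
def world(c,u,v,z=None):
    # undistort
    xd=(u-c['cx'])/c['fx'];yd=(v-c['cy'])/c['fy'];x,y=xd,yd
    for _ in range(20):
        s=1+c['k1']*(x*x+y*y);x,y=xd/s,yd/s
    R=np.array(c['R']);t=np.array(c['t'])
    if z is None:
        d=c['z_map'][int(round(v)),int(round(u))]
        return R.T@(np.array([x,y,1])*d-t)
    o=-R.T@t;r=R.T@np.array([x,y,1.]);return o+r*(z-o[2])/r[2]
def cloud(c):
    v,u=np.mgrid[0:420,0:560]
    xd=(u-c['cx'])/c['fx'];yd=(v-c['cy'])/c['fy'];x,y=xd,yd
    for _ in range(20):
        s=1+c['k1']*(x*x+y*y);x,y=xd/s,yd/s
    d=c['z_map'];P=np.stack([x*d,y*d,d],-1)-np.array(c['t'])
    P=P@np.array(c['R']);P[d==0]=np.nan
    return P
E
python3 - <<'E'
from h import *
s=robot.get_state();print(s['tool_pos'],s['tcp_rot'],s['finger_gap'],s['time_s'])
for n in('scene','top'):
    c=cap(n);cv2.imwrite(f'pics/{n}1.png',c['img'][...,::-1]);np.savez(f'{n}1.npz',**c)
    R=np.array(c['R']);print(n,-R.T@np.array(c['t']),R[2])
E
```

```text
pics
[ 207.69958885 -535.55384487  244.30085611] [-3.08615348e+00 -5.77212658e-01 -3.41720533e-05] 0.9993942925469201 0.0
scene [-56.3822153  601.97799997 819.53216808] [ 0.54237155 -0.44403715 -0.71320692]
top [426.61144331 125.81942062 951.8301427 ] [ 0.09223191  0.03203228 -0.99522219]
```

View pics/scene1.png

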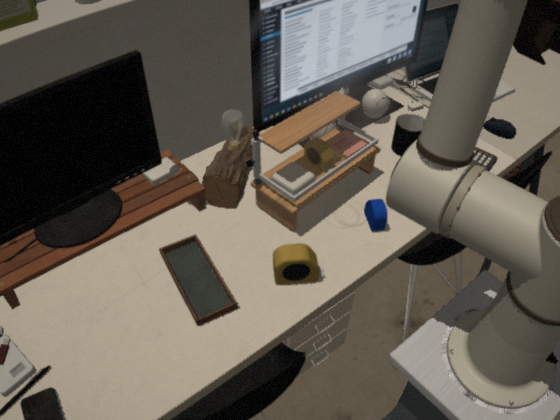

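View pics/top1.png

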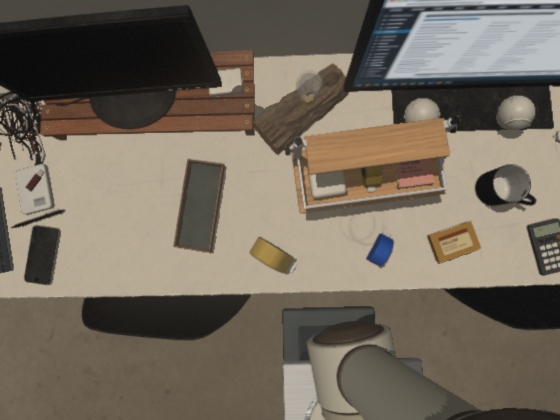

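The shelf's middle place holds a yellow tape (top 372,175), with the white brick on its left and the pink pad on its right. There are two look-alikes on the desk: a larger yellow tape (top 273,254) and a blue one (381,250). The yellow one on the shelf is meant, since it is not blue and is the smaller yellow. Next I confirm that with one crop and measure.

Run:
```python
from h import *
T=dict(np.load('top1.npz'));S=dict(np.load('scene1.npz'))
a=cv2.resize(T['img'][105:225,285:465],(720,480),interpolation=cv2.INTER_CUBIC)
b=cv2.resize(S['img'][85:235,240:400],(640,600),interpolation=cv2.INTER_CUBIC)
b=cv2.resize(b,(400,375)); a=cv2.resize(a,(400,267))
o=np.zeros((375,800,3),np.uint8);o[:267,:400]=a;o[:,400:]=b
o=np.clip(o.astype(float)*1.6,0,255).astype(np.uint8)
cv2.imwrite('pics/crop1.png',o[...,::-1])
P=cloud(T);Q=cloud(S)
for n,p in dict(deskL=(273,285),board=(380,145),boardL=(310,155),boardR=(440,140),floorL=(301,190),railM=(372,202),tape=(372,175),brick=(328,185),stick=(415,182),big=(273,254)).items():
    print(n,P[p[1],p[0]].round(1))
# board plane
m=(P[...,2]>150)&(P[...,2]<240)
m[:110]=0;m[215:]=0;m[:,:290]=0;m[:,465:]=0
print(np.histogram(P[m][:,2],bins=range(150,245,5)))
z=P[m];b=z[(z[:,2]>170)&(z[:,2]<215)]
r=cv2.minAreaRect(b[:,:2].astype(np.float32));print(r,np.median(b[:,2]))
# tray
d=P[150:262,165:235].reshape(-1,3);k=d[(d[:,2]>12)&(d[:,2]<30)]
print('tray',cv2.minAreaRect(k[:,:2].astype(np.float32)),len(k),np.median(k[:,2]))
```

```text
deskL [330.7 176.4  -1.7]
board [607.3 -44.2 194.3]
boardL [592.   89.3 196.3]
boardR [ 612.7 -157.5  197.2]
floorL [538.2 106.3 100.6]
railM [510.  -46.1  80.3]
tape [559.7 -37.9 135.8]
brick [546.3  49.4 105.9]
stick [ 548.6 -136.8   94.1]
big [404.6 170.3  79.2]
(array([  23,   12,    7,    3,   10,    8,    8,   26,  838, 4756,   50,
          5,    6,   97,   13,    0,    0,    0]), array([150, 155, 160, 165, 170, 175, 180, 185, 190, 195, 200, 205, 210,
       215, 220, 225, 230, 235, 240]))
((606.1595458984375, -37.09919738769531), (76.33739471435547, 309.85137939453125), 6.262001037597656) 196.43704311428132
tray ((522.794677734375, 345.33563232421875), (90.00370025634766, 208.83668518066406), 80.36070251464844) 659 19.310633430214
```

View pics/crop1.png

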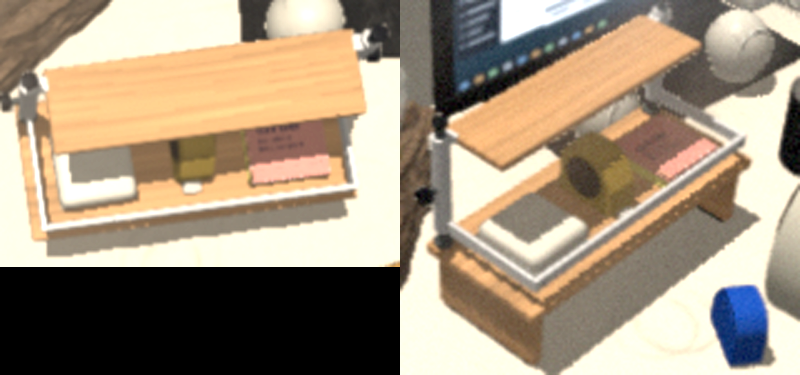

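The crop confirms the upright yellow tape in the middle place, with the brick at left (crop 95,180) and the pink pad at right (290,150). The board top at about 197 mm puts the rail top at about 111, roughly 31 above the floor board. The tool stays vertical, so I'll grip the tape's top front with the gripper body above the cover board.

Run:
```python
from h import *
T=dict(np.load('top1.npz'));S=dict(np.load('scene1.npz'))
P=cloud(T);Q=cloud(S)
M=P[105:215,300:455].reshape(-1,3);b=M[(M[:,2]>192)&(M[:,2]<201)]
# front edge of board: min x per y-bin
def edge(b,f,lo,hi):
    ys=np.arange(lo,hi,6);e=np.array([[y+3,f(b[(b[:,1]>y)&(b[:,1]<y+6)][:,0])] for y in ys]);return np.polyfit(e[:,0],e[:,1],1),e
f=lambda a:np.percentile(a,2)
k,e=edge(b,f,-150,80);print('front edge slope,x0',k,'yaw',-np.arctan(k[0]))
print('y range',np.percentile(b[:,1],[1,99]),b[:,2].mean())
k2,_=edge(b,lambda a:np.percentile(a,98),-150,80);print('back',k2)
# yellow tape
for n,c,X,(r0,r1,c0,c1) in(('top',T,P,(150,200,345,400)),('scene',S,Q,(130,185,285,350))):
    h=cv2.cvtColor(c['img'],cv2.COLOR_RGB2HSV)[r0:r1,c0:c1];x=X[r0:r1,c0:c1]
    m=(h[...,1]>130)&(x[...,2]>90)&(x[...,2]<150)
    p=x[m];print(n,len(p),np.nanpercentile(p,[2,50,98],axis=0).round(1))
    tp=p[p[:,2]>133];print(' top pts',len(tp),np.percentile(tp,[2,50,98],axis=0).round(1) if len(tp)else'')
    if n=='top':
        for x0 in range(500,580,5):
            w=p[(p[:,0]>=x0)&(p[:,0]<x0+5)]
            if len(w):print(x0,len(w),w[:,1].min().round(1),w[:,1].max().round(1),np.percentile(w[:,2],[10,90]).round(1))
# rail in top: bright points z 95..118
r=P[180:220,295:455].reshape(-1,3);r=r[(r[:,2]>100)&(r[:,2]<118)];r=r[r[:,0]<540]
print('rail',len(r),np.percentile(r[:,2],[10,50,90,98]) if len(r) else'')
r=Q[120:235,250:400].reshape(-1,3);r=r[(r[:,0]<525)&(r[:,2]>90)&(r[:,2]<125)&(r[:,0]>490)]
print('railS',len(r),np.percentile(r[:,2],[10,50,90,98]),np.median(r,0))
```

```text
front edge slope,x0 [-1.07398184e-01  5.65565709e+02] yaw 0.10698809486271464
y range [-171.41357662   95.18354644] 196.4263891589896
back [-1.10639513e-01  6.37497344e+02]
top 259 [[544.7 -56.3 107.8]
 [558.  -41.7 131.7]
 [575.3 -27.3 140.9]]
 top pts 124 [[557.8 -54.1 133.4]
 [567.5 -40.9 137.8]
 [575.6 -26.3 141.7]]
540 12 -53.0 -30.9 [107.8 114.3]
545 48 -57.6 -27.3 [110.  119.6]
550 48 -56.6 -27.1 [118.8 128.8]
555 37 -57.5 -27.7 [127.9 134.8]
560 29 -55.3 -27.8 [133.  139.1]
565 42 -54.4 -26.2 [136.3 139.5]
570 33 -53.9 -25.9 [137.4 141.5]
575 10 -54.1 -35.6 [137.9 141. ]
scene 175 [[545.7 -56.3  93.1]
 [554.6 -36.4 121.1]
 [575.7 -23.3 138.8]]
 top pts 22 [[555.2 -51.2 133.2]
 [567.5 -35.6 136.7]
 [579.  -24.9 140.3]]
rail 786 [103.58082047 108.5191216  111.50286412 112.72030116]
railS 491 [ 98.85473422 106.70852222 111.29311191 112.50984419] [513.42905552  22.69530098 106.70852222]
```

Request:
drive_tool([
  [[0.3,0.5,0.4,-0.08],[0.6,1,0.8,-0.167],[0.6,1,0.8,-0.167]],
], jaw=60, force=60)

```text
time_s: 0.48
tool_pos: [269.3, -435.1, 327.9]
tcp_rot: [3.133, 0.172, 0.002]
force: [-0.8, 0.3, -0.1]
finger_gap: 0.703
gripper_force: 0.0
```

Request:
drive_tool([
  [[0.3,0.5,0,0],[0.6,1,0,0],[0.6,1,0,0]],
])

```text
time_s: 0.85
tool_pos: [328.9, -333.8, 324.5]
tcp_rot: [-3.135, -0.178, 0.0]
force: [-0.6, -0.5, -0.5]
finger_gap: 0.704
gripper_force: 0.0
```

Request:
drive_tool([
  [[0.3,0.5,0,0],[0.6,1,0,0],[0.6,1,0,0]],
])

```text
time_s: 1.23
tool_pos: [388.7, -234.5, 324.6]
tcp_rot: [-3.136, -0.177, 0.001]
force: [0.1, -0.8, -0.4]
finger_gap: 0.704
gripper_force: 0.0
```

Request:
drive_tool([
  [[0.4,0.5,0,0],[0.8,1,0,0],[0.8,1,0,0]],
])

```text
time_s: 1.6
tool_pos: [468.9, -135.2, 324.4]
tcp_rot: [-3.136, -0.175, 0.002]
force: [-1.1, -0.8, -0.4]
finger_gap: 0.702
gripper_force: 0.0
```

Request:
drive_tool([
  [[0.4,0.5,0,0],[0.87,0.94,0,0],[0.87,0.94,0,0],[0.87,0.94,0,0],[0.87,0.94,0,0]],
])

```text
time_s: 2.22
tool_pos: [554.2, -44.2, 325.3]
tcp_rot: [3.137, 0.165, -0.001]
force: [-0.9, -0.3, -0.0]
finger_gap: 0.705
gripper_force: 0.0
```

Run:
```python
from h import *
c=cap('wrist');np.savez('w1.npz',**c);cv2.imwrite('pics/w1.png',np.clip(c['img'][...,::-1]*1.4,0,255).astype(np.uint8))
s=robot.get_state();print(s['tool_pos'],-np.array(c['R']).T@c['t'])
P=cloud(c);h=cv2.cvtColor(c['img'],cv2.COLOR_RGB2HSV)
X=P.reshape(-1,3);b=X[(X[:,2]>192)&(X[:,2]<202)&(X[:,1]>-110)&(X[:,1]<30)&(X[:,0]>555)]
print('board',len(b),np.median(b[:,2]))
e=[]
for y in range(-110,30,5):
    w=b[(b[:,1]>y)&(b[:,1]<=y+5)]
    if len(w)>20:e.append((y+2.5,np.percentile(w[:,0],1)))
e=np.array(e);print(np.polyfit(e[:,0],e[:,1],1))
m=(h[...,1]>120)&(h[...,0]>15)&(h[...,0]<35)&(P[...,2]<146)&(P[...,2]>85)&(P[...,1]>-65)&(P[...,1]<-18)&(P[...,0]>525)
p=P[m]
for x0 in range(530,585,4):
    w=p[(p[:,0]>=x0)&(p[:,0]<x0+4)]
    if len(w)>5:print(x0,len(w),np.percentile(w[:,1],[2,98]).round(1),np.percentile(w[:,2],[10,50,90]).round(1))
r=X[(X[:,0]<530)&(X[:,0]>490)&(X[:,1]>-120)&(X[:,1]<40)&(X[:,2]>100)&(X[:,2]<125)];print('rail',len(r),np.percentile(r[:,2],[10,50,90]),np.percentile(r[:,0],[2,98]))
```

```text
[554.22995085 -43.92139301 325.47743127] [627.57108034 -35.1773643  453.60260825]
board 17187 196.66477410446515
[-1.05336014e-01  5.65395470e+02]
542 24 [-57.  -27.5] [110.2 112.9 115.2]
546 63 [-56.6 -27.2] [115.2 118.2 121. ]
550 41 [-57.6 -31. ] [121.3 123.7 124.9]
rail 1151 [103.27140266 109.85719583 111.25155238] [505.84749097 528.57652278]
```

View pics/w1.png

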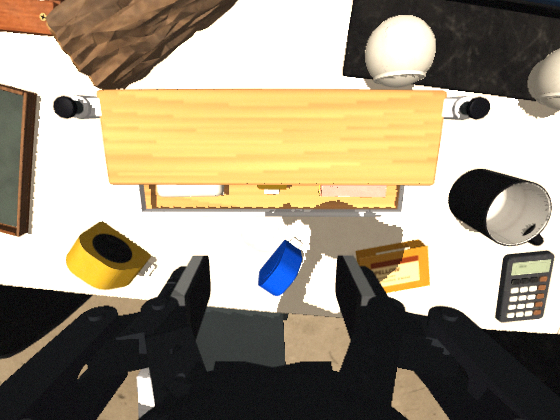

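The wrist picture shows the board's front edge at row 184, the tape peeking out at (275,188), and the fingers straddling it. The board top is 196.7 mm and the tape centre line is y≈-42, which agrees with the first measurement. I'll descend with care.

Request:
drive_tool([
  [[0,0.005,-0.4,0],[0,0.005,-0.8,0],[0,0.005,-1,0],[0,0.005,-1,0]],
])

```text
time_s: 2.78
tool_pos: [553.3, -42.3, 223.7]
tcp_rot: [-3.136, -0.167, 0.005]
force: [-0.3, 0.3, -0.2]
finger_gap: 0.701
gripper_force: 0.0
```

Request:
drive_tool([
  [[0,0,-0.3,0],[0,0,-0.6,0],[0,0,-0.75,0],[0,0,-0.75,0],[0,0,-0.75,0]],
])

```text
time_s: 3.4
tool_pos: [555.1, -41.9, 151.5]
tcp_rot: [3.137, 0.168, 0.001]
force: [-3.4, -1.3, 0.1]
finger_gap: 0.704
gripper_force: 0.0
```

Request:
drive_tool([
  [[0,0,-0.03,0],[0,0,-0.06,0],[0,0,-0.06,0],[0,0,-0.06,0]],
])

```text
time_s: 3.9
tool_pos: [555.1, -42.1, 146.7]
tcp_rot: [3.136, 0.169, 0.001]
force: [-10.4, 0.1, 12.3]
finger_gap: 0.706
gripper_force: 0.0
```

Request:
drive_tool([
  [[0,0,0.04,0],[-0.05,-0.005,0.04,0],[-0.05,-0.005,0.03,0],[-0.05,-0.005,0.03,0]],
])

```text
time_s: 4.4
tool_pos: [549.8, -42.1, 147.1]
tcp_rot: [-3.137, -0.169, -0.0]
force: [-0.8, 0.3, 0.9]
finger_gap: 0.704
gripper_force: 0.0
```

Request:
drive_tool([
  [[0,0,-0.02,0],[0,0,-0.04,0],[0,0,-0.04,0],[0,0,-0.04,0]],
])

```text
time_s: 4.9
tool_pos: [549.8, -42.1, 143.3]
tcp_rot: [3.137, 0.169, 0.0]
force: [0.5, -0.3, -0.4]
finger_gap: 0.704
gripper_force: 0.0
```

Request:
drive_tool([
  [[0,0,-0.02,0],[0,0,-0.03,0],[0,0,-0.03,0],[0,0,-0.03,0]],
])

```text
time_s: 5.4
tool_pos: [549.8, -42.1, 140.3]
tcp_rot: [3.137, 0.169, 0.0]
force: [0.6, -1.4, 0.2]
finger_gap: 0.705
gripper_force: 0.0
```

Request:
drive_tool([
  [[0,0,-0.01,0],[0,0,-0.02,0],[0,0,-0.02,0],[0,0,-0.02,0]],
])

```text
time_s: 5.9
tool_pos: [549.8, -42.1, 138.3]
tcp_rot: [3.137, 0.169, -0.0]
force: [0.5, 0.9, 0.0]
finger_gap: 0.705
gripper_force: 0.0
```

Request:
drive_tool([
  [[0,0,-0.01,0],[0,0,-0.02,0],[0,0,-0.02,0],[0,0,-0.02,0]],
])

```text
time_s: 6.4
tool_pos: [549.8, -42.1, 136.3]
tcp_rot: [-3.137, -0.169, 0.0]
force: [0.3, -0.4, -0.8]
finger_gap: 0.697
gripper_force: 0.0
```

Request:
drive_tool([
  [[0,0,-0.01,0],[0,0,-0.015,0],[0,0,-0.015,0],[0,0,-0.015,0]],
])

```text
time_s: 6.9
tool_pos: [549.8, -42.1, 134.8]
tcp_rot: [-3.137, -0.169, -0.0]
force: [0.2, 0.9, -0.1]
finger_gap: 0.701
gripper_force: 0.0
```

Request:
drive_tool([
  [[0,0,-0.01,0],[0,0,-0.02,0],[0,0,-0.02,0],[0,0,-0.02,0]],
])

```text
time_s: 7.4
tool_pos: [549.8, -42.1, 132.8]
tcp_rot: [-3.137, -0.169, 0.0]
force: [0.8, 0.3, -0.1]
finger_gap: 0.703
gripper_force: 0.0
```

Request:
drive_tool([
  [[0,0,-0.01,0],[0,0,-0.02,0],[0,0,-0.02,0],[0,0,-0.02,0]],
])

```text
time_s: 7.9
tool_pos: [549.8, -42.1, 130.8]
tcp_rot: [-3.137, -0.169, -0.0]
force: [-0.6, 0.0, 0.0]
finger_gap: 0.702
gripper_force: 0.0
```

Request:
drive_tool([
  [[0,0,-0.01,0],[0,0,-0.02,0],[0,0,-0.02,0],[0,0,-0.02,0]],
])

```text
time_s: 8.4
tool_pos: [549.8, -42.1, 128.8]
tcp_rot: [3.137, 0.169, -0.0]
force: [0.0, 1.0, -0.7]
finger_gap: 0.704
gripper_force: 0.0
```

Request:
drive_tool([
  [[0,0,-0.01,0],[0,0,-0.02,0],[0,0,-0.02,0],[0,0,-0.02,0]],
])

```text
time_s: 8.9
tool_pos: [549.8, -42.1, 126.8]
tcp_rot: [-3.137, -0.169, 0.0]
force: [-0.8, -0.2, 0.0]
finger_gap: 0.699
gripper_force: 0.0
```

Request:
drive_tool([
  [[0,0,0,0],[0,0,0,0],[0,0,0,0],[0,0,0,0],[0,0,0,0],[0,0,0,0]],
], jaw=20, force=70)

```text
time_s: 9.65
tool_pos: [550.0, -42.3, 127.2]
tcp_rot: [3.137, 0.169, 0.001]
force: [-1.5, -0.5, 4.3]
finger_gap: 0.346
gripper_force: 69.5
```

Request:
drive_tool([
  [[0,0,0.01,0],[0,0,0.02,0],[0,0,0.03,0],[0,0,0.04,0],[0,0,0.04,0]],
])

```text
time_s: 10.28
tool_pos: [549.8, -42.1, 130.8]
tcp_rot: [-3.137, -0.169, -0.0]
force: [-0.0, -0.0, -2.6]
finger_gap: 0.342
gripper_force: 69.1
```

Request:
drive_tool([
  [[0,0,0.04,0],[0,0,0.08,0],[0,0,0.12,0],[0,0,0.15,0],[0,0,0.15,0],[0,0,0.15,0]],
])

```text
time_s: 11.02
tool_pos: [549.7, -42.1, 145.7]
tcp_rot: [-3.137, -0.169, 0.0]
force: [-0.5, 0.3, -1.3]
finger_gap: 0.345
gripper_force: 69.2
```

Run:
```python
from h import *
o=np.zeros((480,640,3),np.uint8)
c=cap('scene');np.savez('s2.npz',**c)
a=cv2.resize(c['img'][95:215,240:400],(640,480),interpolation=cv2.INTER_CUBIC)
cv2.imwrite('pics/s2.png',np.clip(a[...,::-1]*1.8,0,255).astype(np.uint8))
```

```text
(no output)
```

View pics/s2.png

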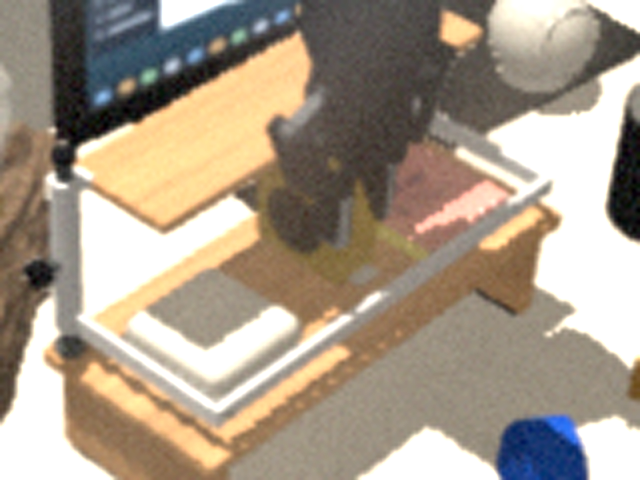

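The picture shows the tape held at (330,230), lifted and upright, with its neighbours unmoved. I lift on to about 39 mm, mid-play.

Request:
drive_tool([
  [[0,0,0.04,0],[0,0,0.08,0],[0,0,0.12,0],[0,0,0.16,0],[0,0,0.2,0],[0,0,0.2,0],[0,0,0.2,0]],
])

```text
time_s: 11.95
tool_pos: [549.7, -42.1, 165.7]
tcp_rot: [-3.137, -0.169, 0.0]
force: [1.2, -0.4, -2.2]
finger_gap: 0.345
gripper_force: 69.1
```

Run:
```python
from h import *
c=cap('scene');P=cloud(c);h=cv2.cvtColor(c['img'],cv2.COLOR_RGB2HSV)
m=(h[...,1]>110)&(h[...,0]>18)&(h[...,0]<35)&(P[...,0]>525)&(P[...,0]<620)&(P[...,1]>-70)&(P[...,1]<-10)&(P[...,2]>100)&(P[...,2]<190)
p=P[m];print(len(p),np.percentile(p,[1,5,50,95,99],axis=0).round(1))
for x0 in range(530,610,6):
    w=p[(p[:,0]>=x0)&(p[:,0]<x0+6)]
    if len(w)>2:print(x0,len(w),w[:,2].min().round(1),w[:,2].max().round(1))
a=cv2.resize(c['img'][95:215,240:400],(640,480),interpolation=cv2.INTER_CUBIC)
cv2.imwrite('pics/s3.png',np.clip(a[...,::-1]*1.8,0,255).astype(np.uint8))
```

```text
168 [[544.4 -55.9 122.1]
 [545.1 -54.4 124.1]
 [550.  -35.1 136.6]
 [594.9 -21.2 163.4]
 [604.5 -19.3 167.6]]
542 65 123.0 156.0
548 43 124.8 161.8
554 29 119.6 168.7
560 11 125.1 170.4
566 3 125.5 129.1
572 3 123.4 124.5
578 3 121.1 123.7
590 3 125.0 127.9
596 3 127.5 135.8
602 5 125.0 134.3
```

View pics/s3.png

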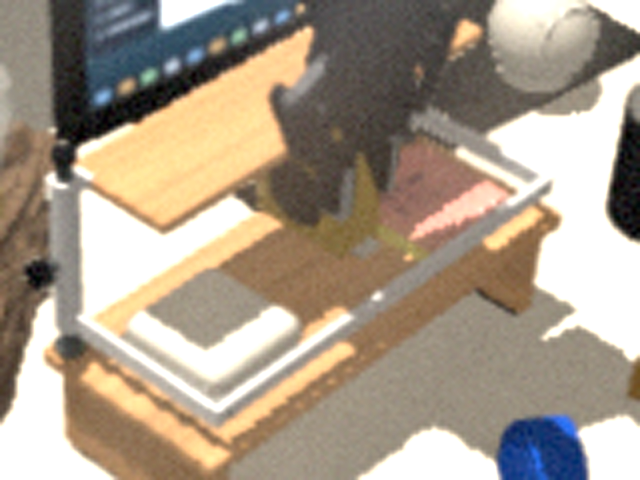

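Lifted and level, with its bottom at about 120, above the rail top at 111. I draw it forward along the shelf axis.

Request:
drive_tool([
  [[-0.05,-0.005,0,0],[-0.1,-0.01,0,0],[-0.17,-0.018,0,0],[-0.24,-0.026,0,0],[-0.3,-0.032,0,0],[-0.3,-0.032,0,0]],
])

```text
time_s: 12.75
tool_pos: [519.4, -45.4, 165.8]
tcp_rot: [-3.137, -0.168, 0.0]
force: [-0.8, 0.1, -2.4]
finger_gap: 0.343
gripper_force: 69.2
```

Request:
drive_tool([
  [[-0.1,-0.01,0,0],[-0.22,-0.023,0,0],[-0.36,-0.038,0,0],[-0.5,-0.053,0,0],[-0.65,-0.07,0,0],[-0.8,-0.085,0,0],[-1,-0.107,0,0],[-1,-0.107,0,0]],
])

```text
time_s: 13.75
tool_pos: [418.6, -56.0, 165.6]
tcp_rot: [-3.137, -0.167, 0.0]
force: [0.6, -0.1, -1.8]
finger_gap: 0.345
gripper_force: 69.2
```

Request:
drive_tool([
  [[0,0.1,0.1,0],[0,0.35,0.2,-0.04],[0,0.65,0.3,-0.09],[0,0.9,0.3,-0.14],[0,1,0.3,-0.175],[0,1,0.3,-0.175]],
])

```text
time_s: 14.5
tool_pos: [420.3, 45.0, 196.5]
tcp_rot: [-3.131, 0.258, -0.002]
force: [0.5, -0.2, -1.9]
finger_gap: 0.342
gripper_force: 69.4
```

Request:
drive_tool([
  [[0,0.3,0,0],[0,0.6,0,0],[0,0.9,0,0],[0,1,0,0],[0,1,0,0]],
])

```text
time_s: 15.12
tool_pos: [420.0, 143.9, 196.0]
tcp_rot: [3.13, -0.26, 0.0]
force: [-0.1, -0.1, -0.8]
finger_gap: 0.342
gripper_force: 69.6
```

Request:
drive_tool([
  [[0.1,0.3,0,0],[0.2,0.6,0,0],[0.3,0.9,0,0],[0.35,1,0,0],[0.35,1,0,0]],
])

```text
time_s: 15.75
tool_pos: [455.1, 243.3, 195.7]
tcp_rot: [3.13, -0.262, -0.0]
force: [0.7, -0.8, -1.8]
finger_gap: 0.341
gripper_force: 69.9
```

Request:
drive_tool([
  [[0.15,0.3,0,0],[0.3,0.6,0,0],[0.42,0.9,0,0],[0.48,1,0,0],[0.48,1.0,0,0],[0.48,1.0,0,0]],
])

```text
time_s: 16.5
tool_pos: [502.6, 342.7, 195.7]
tcp_rot: [3.13, -0.264, -0.001]
force: [-0.1, -1.3, -1.5]
finger_gap: 0.341
gripper_force: 70.0
```

Run:
```python
from h import *
c=cap('top');P=cloud(c);h=cv2.cvtColor(c['img'],cv2.COLOR_RGB2HSV)
d=P[130:280,140:250].reshape(-1,3);k=d[(d[:,2]>12)&(d[:,2]<30)]
print('tray',cv2.minAreaRect(k[:,:2].astype(np.float32)),len(k))
c=cap('scene');cv2.imwrite('pics/s4.png',np.clip(c['img'][...,::-1]*1.5,0,255).astype(np.uint8)[80:400,80:400])
P=cloud(c);s=robot.get_state();print(s['tool_pos'],s['tcp_rot'],s['force'])
h=cv2.cvtColor(c['img'],cv2.COLOR_RGB2HSV)
m=(h[...,1]>110)&(h[...,0]>18)&(h[...,0]<35)&(P[...,2]>120)&(P[...,2]<230)&(abs(P[...,1]-s['tool_pos'][1])<40)
p=P[m];print(len(p),np.percentile(p,[2,50,98],axis=0).round(1))
```

```text
tray ((566.5838623046875, 329.8789978027344), (122.17699432373047, 299.38916015625), 70.42279052734375) 451
[502.58494313 342.97494559 195.82189819] [ 3.13000119e+00 -2.64014037e-01 -4.80180287e-04] [-0.05610495 -0.33280215 -2.63815229]
590 [[495.4 323.9 151.5]
 [506.8 341.3 189. ]
 [766.6 367.  210.3]]
```

View pics/s4.png

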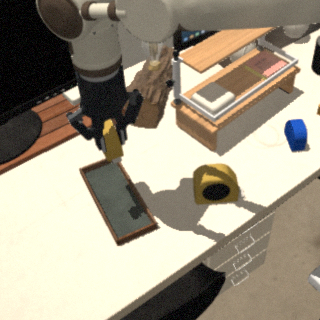

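The picture shows the tape hanging upright over the tray (108,145), lengthways to it. I nudge y by +6, then lower it.

Request:
drive_tool([
  [[0,0.06,-0.25,0],[0,0.06,-0.5,0],[0,0.06,-0.75,0],[0,0.06,-0.95,0],[0,0.06,-1,0],[0,0.06,-1,0]],
])

```text
time_s: 17.35
tool_pos: [503.1, 350.0, 96.2]
tcp_rot: [-3.13, 0.263, -0.001]
force: [0.2, -0.1, -2.4]
finger_gap: 0.343
gripper_force: 70.0
```

Request:
drive_tool([
  [[0,0,-0.12,0],[0,0,-0.24,0],[0,0,-0.34,0],[0,0,-0.39,0],[0,0,-0.41,0],[0,0,-0.42,0],[0,0,-0.42,0],[0,0,-0.42,0]],
])

```text
time_s: 18.35
tool_pos: [503.0, 350.1, 54.2]
tcp_rot: [-3.13, 0.263, -0.001]
force: [-0.3, -0.2, -1.5]
finger_gap: 0.344
gripper_force: 70.0
```

Request:
drive_tool([
  [[0,0,-0.01,0],[0,0,-0.01,0],[0,0,-0.02,0],[0,0,-0.02,0],[0,0,-0.02,0]],
])

```text
time_s: 18.98
tool_pos: [502.8, 350.0, 51.8]
tcp_rot: [3.131, -0.263, -0.0]
force: [-0.3, -0.4, -2.2]
finger_gap: 0.347
gripper_force: 70.0
```

Request:
drive_tool([
  [[0,0,-0.005,0],[0,0,-0.01,0],[0,0,-0.01,0],[0,0,-0.01,0]],
])

```text
time_s: 19.48
tool_pos: [502.8, 350.0, 51.3]
tcp_rot: [3.131, -0.263, -0.0]
force: [-3.0, -1.5, 5.6]
finger_gap: 0.342
gripper_force: 71.1
```

Request:
drive_tool([
  [[0,0,-0.005,0],[0,0,-0.01,0],[0,0,-0.01,0],[0,0,-0.01,0]],
])

```text
time_s: 19.98
tool_pos: [502.8, 350.1, 51.2]
tcp_rot: [3.13, -0.262, -0.0]
force: [-6.8, -2.6, 11.5]
finger_gap: 0.346
gripper_force: 71.9
```

Contact with the tray floor. I ease up 1 mm, release slowly and rise.

Request:
drive_tool([
  [[0,0,0.01,0],[0,0,0.01,0],[0,0,0.01,0]],
], force=20)

```text
time_s: 20.35
tool_pos: [502.8, 350.0, 51.3]
tcp_rot: [3.131, -0.263, -0.0]
force: [-5.1, -1.5, 5.9]
finger_gap: 0.344
gripper_force: 71.3
```

Request:
drive_tool([
  [[0,0,0,0],[0,0,0,0],[0,0,0,0],[0,0,0,0]],
], jaw=60)

```text
time_s: 20.85
tool_pos: [502.9, 350.0, 50.7]
tcp_rot: [-3.131, 0.263, -0.0]
force: [-0.6, -0.3, -0.3]
finger_gap: 0.704
gripper_force: 0.0
```

Request:
drive_tool([
  [[0,0,0.1,0],[0,0,0.3,0],[0,0,0.6,0],[0,0,0.9,0],[0,0,1,0],[0,0,1,0]],
])

```text
time_s: 21.6
tool_pos: [503.3, 350.2, 151.9]
tcp_rot: [-3.13, 0.263, -0.003]
force: [-0.1, -0.1, -0.1]
finger_gap: 0.703
gripper_force: 0.0
```

Request:
drive_tool([
  [[-0.3,-0.4,0.3,0],[-0.6,-0.8,0.6,0],[-0.8,-1,0.8,0],[-0.8,-1,0.8,0],[-0.8,-1,0.8,0]],
])

```text
time_s: 22.22
tool_pos: [422.4, 250.0, 229.5]
tcp_rot: [3.13, -0.263, -0.003]
force: [1.3, 0.1, -0.4]
finger_gap: 0.698
gripper_force: 0.0
```

Run:
```python
from h import *
c=cap('scene');d=cap('top')
o=np.hstack([c['img'][60:360,100:420],d['img'][100:300,150:470][:, :320] if 0 else cv2.resize(d['img'][100:300,150:460],(465,300))])
cv2.imwrite('pics/f.png',np.clip(o[...,::-1]*1.5,0,255).astype(np.uint8))
P=cloud(d)[145:265,165:240];x=P.reshape(-1,3);k=x[(x[:,2]>52)&(x[:,2]<75)];print(cv2.minAreaRect(k[:,:2].astype(np.float32)),np.median(k[:,2]))
```

```text
((535.6551513671875, 342.30926513671875), (32.76334762573242, 49.47184753417969), 80.34852600097656) 62.69589663296229
```

View pics/f.png

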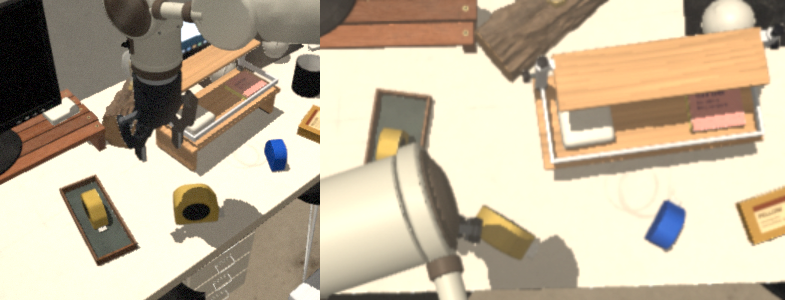

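The tape stands upright and lengthways in the tray (95,207), its top at about 63 mm as expected. The brick and pad are where they were, and the arm is clear.

```bash
python3 -c "
from station import robot
print(robot.close_job())"
```

```text
the job is handed in; nothing more can be done
None
```

The tape measure is off the shelf and standing upright, lengthways in the pen tray. The brick and sticky pad look unmoved, and the job was handed in at about 22 s; the gripper bumped the cover board once on the way in, at about 16 N.

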